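# Check the moisture of a walnut pen blank in the drying box

## Task

Lift the lid off the wooden drying box by its knob and set it down flat on the bare tabletop, without dropping it. Then draw the moisture meter out of its stand and hold it upright over the dark walnut blank in the box, with its sprung tip inside the chalk ring, pressing lightly so that the tip is pushed about half-way in; finish while still holding it there for the reading. Never press hard, and leave the blanks and the other things on the table as they lie.

Things in the scene. Friction and masses are not known exactly. Their poses are not given: they have to be found in the camera images.
- drying_box: Fixed open plywood box, 126 (its x) x 214 (its y) x 50 mm high, walls 8, floor 6 mm; origin at the centre of its underside, z up. Its +y end, with a round dial, faces roughly towards the robot. Inside, three pen blanks lie side by side along y on two cross strips, undersides 14 mm above the table; a 28 mm high drying cassette fills the -y end.
- box_lid: Loose plywood lid on the box, ~0.22 kg: plate 130 (x) x 218 (y) x 9 mm over a plug 8 mm deep, 2.5 mm loose all round. Origin at the centre of the plug's underside, z up: 42 mm above the table on the box, 0 when set on the table. Plate top 17 mm above the origin. At its centre a round dark knob: neck, then a head 30 mm across with straight sides from 32 to 43 mm above the origin, top at 49 mm.
- blank_walnut: Dark brown square-sawn walnut blank, 26 (x) x 142 (y) x 23 mm high, 0.1 kg, loose in the box; origin at the centre of its underside. It carries the chalk ring on its top. It may lie in any of the three places.
- blank_beech_a: Pale beech blank, 24 x 150 x 22 mm, loose in the box, unmarked; origin at the centre of its underside.
- blank_beech_b: Second pale beech blank, the same.
- chalk_mark (a point): Centre of the white chalk ring (18 mm in diameter, a small cross at the centre) on the top face of the walnut blank, 18 mm along the blank's +y from its middle, 37 mm above the table.
- meter: Pen-shaped moisture meter, ~0.14 kg, upright in its stand: grey barrel 24 x 24 mm (rounded square, faces along x and y) from 36 to 146 mm above the origin, display on -x, ribs on the y faces; below it a conical nose (17 to 12 mm across) down to 14 mm, then the steel tip. Origin: resting end of the tip, on the axis; z runs up the barrel. In the stand the origin is 14 mm above the table.
- meter_grip (a point): Good place to grip the meter: on the barrel's axis, 121 mm from the resting tip (25 mm below the barrel's top).
- meter_tip_end (a point): End of the meter's sprung steel tip (8 mm in diameter, rounded), which moves with the tip.
- meter_tip (a joint): How far the sprung tip is pushed into the nose, m: 0 out (at rest), 0.010 fully in. The spring starts at about 1.1 N and rises 0.35 N per mm: 2.8 N half-way, 4.6 N fully in.
- meter_stand: Fixed black stand: base 68 x 68 x 10 mm, socket block 46 x 46 mm, 86 mm high, with a square well 27 x 27 mm, 36 mm deep (meter loose by 1.5 mm a side), where the barrel's lower end rests on a ledge; nose and tip hang free below. Lift the meter at least 75 mm straight up to clear it. Origin at the centre of its underside; its yaw is nearly the meter's.
- polish_tin: Round metal tin, 53 mm across, 18 mm high, leave alone; origin at the centre of its underside.
- sanding_block: Cork sanding block, 56 x 92 x 27 mm, leave alone; origin at the centre of its underside. Between it and the box the tabletop is free: the lid fits there, its centre 0.2 m to the right (-y) of the box centre at x = 0.475 m, its length along x.
- caliper: Vernier caliper lying flat, 45 x 150 x 8 mm, leave alone; origin at the centre of its underside.

How it is judged:
By the outcome, as a careful person would: the job done as asked, in the order asked, and still so for the second after the job is handed in, while the arm keeps its last pose, push and grip.
It also fails if it takes over 61 s, if anything falls off the work surface, if the arm or the gripper's body presses on something with over 40 N, if the wrist force passes 120 N, or if a joint passes its speed limit or range.

## Robot

A 7-joint arm with a two-finger parallel gripper is mounted at the origin on a cart in front of the work surface, level with it; the furniture and walls round the work are solid. World frame = base frame: x ahead of the robot, y to its left, z up, the work surface at z = 0. Lengths are in m, angles in rad, forces in N, time in s.
With the tool pointing down it reaches from about 0.4 to 0.85 m from the base axis. Payload 4.5 kg.
Tool frame: the origin (TCP) lies midway between the tips of the shut fingers; the grasp point (between the pads) lies 19 mm behind it; z points along the fingers, y is the line along which they close (so a half turn about z gives the same grasp; the last joint's range is limited). The gripper opens to 88 mm and grips with 3 to 60 N. Pads are 18 mm wide; open, the fingers measure 123 mm over their backs; the gripper's body (75 mm by 187 mm) begins 45 mm behind the grasp point.
Start: joints at [1.209, 0.689, -0.195, 1.565, 0.157, 0.902, -0.215], TCP at [0.241, -0.577, 0.239] pointing down, gripper open.
Joint ranges: [-3.01, 3.01], [-0.46, 2.08], [-1.47, 1.51], [0.13, 2.56], [-1, 4.14], [0.04, 2.09], [-2.66, 2.66]. Speed limits (rad/s): [2.57, 2.57, 3.14, 3.14, 3.14, 3.14, 3.14].

## Interface

Orientations are given as a unit quaternion [x, y, z, w].
In Python, from plant import r gives the robot as it stands. The module is installed in compiled form; this text tells all that it offers.
- The arm moves only by the tool step_arm, never from a script. Its argument "series" is a list of rows, each a list of 7 numbers: the shift along the world's x, y, z in mm, then the turn, a rotation vector about the world's x, y, z in rad, then the closure, from 0 (fully open) to 1 (shut). A call has 1 to 20 rows; each row shifts and turns the commanded pose from where the row before left it; what a row does not reach is not made up. A row lasts 1/10 s, in which the tool goes at most 50 mm and 8.59 degrees, less where a joint would pass 70% of its speed; a pose out of reach is approached as far as the arm can. A call is refused whole if a number of a shift passes 50 or a number of a turn 0.15, either way. A call with a gripper value outside its range is refused whole. The fingers move at their own pace and stop on an object; "force" is the grip in N (left out, the last holds). Time passes only in rows, so rows that do not move let the fingers close. It gives the time, the measured TCP pose, the force, the opening and the grip force at its end, in the units of the state.
- r.get_state(): the state, without advancing time (a new reading comes with each control period).
- r.snapshot(name): name is "side" or "top" or "wrist"; returns (picture, depth): 420x560x3 uint8, blue, green, red; 420x560 float32, m along the optical axis (not along the pixel's ray), 0 where there is no reading.
- r.get_calibration(name): a dict with "intrinsics" (3x3 intrinsics, pixels), "pose" (4x4, takes a point from camera to world coordinates). Camera axes: x right, y up, looking along -z (the intrinsics and any distortion apply to the point x, -y, -z); pixel columns grow to the right and rows downward; lengths in m; the calibration is good to about 2 mm. A picture is of the moment at which its call begins: read the wrist's pose just before it. get_calibration takes no time and is no camera call; for the wrist camera it gives the pose at the moment of the call.
- r.finish_job(): hands the job in; it is judged then, once.
The state is a dict: "clock": time; "q": joint angles; "qd": joint speeds; "joint_torque": joint torques, N m; "tool_pos": TCP position; "eef_rot": TCP orientation; "contact_force": force on the tool from outside, world axes, zero at the start; "moment": the same for the moment, N m; "opening": opening from 0.0 (shut) to 1.0 (fully open); "finger_force": force on a finger pad.
Only numpy, scipy, OpenCV 4.12 (cv2) and the standard library are available. Lean on these libraries where they do the work, as an engineer would, in place of code of your own. Each camera call takes 0.05 s, during which the arm holds its last target. There are 200 camera calls.

## Working session

There is one attempt and no reset: what is moved stays moved. The work goes in short steps, Python scripts to look and compute and a tool call to move; the robot and the scene stay as the last step left them, time stands still between calls to the robot, and variables do not carry over. Pictures are saved under pics/ and viewed, at most 10 in all, crops included, and the job is handed in when it is done.

Besides the shell and the picture viewer there is one more tool, called after ">>>" in YAML: its name, and indented under it one key for each argument. step_arm: Moves the arm, as the interface text tells. Its arguments: {"type":"object","properties":{"series":{"type":"array"},"force":{"type":"number"}},"required":["series"]}

```bash
mkdir -p pics && cat > h.py <<'E'
import numpy as np, cv2
from plant import r
def cal(n):
    c=r.get_calibration(n); return np.array(c["intrinsics"]),np.array(c["pose"]),c
def ray(n,uv,z,K=None,T=None):
    if K is None: K,T,_=cal(n)
    uv=np.atleast_2d(uv).astype(float)
    d=np.c_[(uv[:,0]-K[0,2])/K[0,0],-(uv[:,1]-K[1,2])/K[1,1],-np.ones(len(uv))]@T[:3,:3].T
    o=T[:3,3]; return o+d*((z-o[2])/d[:,2])[:,None]
def proj(K,T,p):
    c=(np.atleast_2d(p)-T[:3,3])@T[:3,:3]
    return np.c_[K[0,0]*c[:,0]/-c[:,2]+K[0,2],K[1,1]*-c[:,1]/-c[:,2]+K[1,2]]
def cloud(n,dep,K,T):
    v,u=np.mgrid[:dep.shape[0],:dep.shape[1]]
    c=np.stack([(u-K[0,2])/K[0,0]*dep,-(v-K[1,2])/K[1,1]*dep,-dep],-1)
    return c@T[:3,:3].T+T[:3,3]
E
python3 - <<'E'
from h import *
s=r.get_state();print(s)
for n in("top","side"):
    p,d=r.snapshot(n); cv2.imwrite(f"pics/{n}0.png",p); np.save(f"pics/{n}0.npy",d)
    K,T,c=cal(n);print(n,K.round(1).tolist(),T.round(3).tolist(),[k for k in c])
E
```

```text
{'clock': 0.0, 'q': array([ 1.20879225,  0.68996045, -0.19448737,  1.56635031,  0.15729538,
        0.90250909, -0.21508554]), 'qd': array([-0.00067824, -0.00043048, -0.00102238,  0.0012715 ,  0.00016116,
       -0.0010206 ,  0.00022165]), 'joint_torque': array([-3.76724065e-04, -5.27558291e+01, -1.26694813e+00, -1.53428096e+01,
       -5.26614860e-02,  6.54770178e-03,  1.70013332e-04]), 'tool_pos': array([ 0.24066309, -0.57611482,  0.23792238]), 'eef_rot': array([ 9.80473313e-01,  1.96650040e-01, -2.54106707e-04, -8.83072482e-04]), 'contact_force': array([-0.12079772, -0.15064328,  0.63782718]), 'moment': array([-0.08396047, -0.00425353,  0.02885319]), 'finger_force': 0.0, 'opening': 1.0020638011799767}
top [[431.9, 0.0, 274.8], [0.0, 431.9, 209.4], [0.0, 0.0, 1.0]] [[0.001, 1.0, -0.029, 0.418], [-1.0, 0.001, -0.014, -0.273], [-0.014, 0.029, 0.999, 1.157], [0.0, 0.0, 0.0, 1.0]] ['intrinsics', 'pose']
side [[380.3, 0.0, 280.1], [0.0, 380.3, 212.5], [0.0, 0.0, 1.0]] [[-1.0, 0.018, -0.004, 0.439], [-0.014, -0.61, 0.792, 0.458], [0.012, 0.792, 0.61, 0.671], [0.0, 0.0, 0.0, 1.0]] ['intrinsics', 'pose']
```

View pics/top0.png

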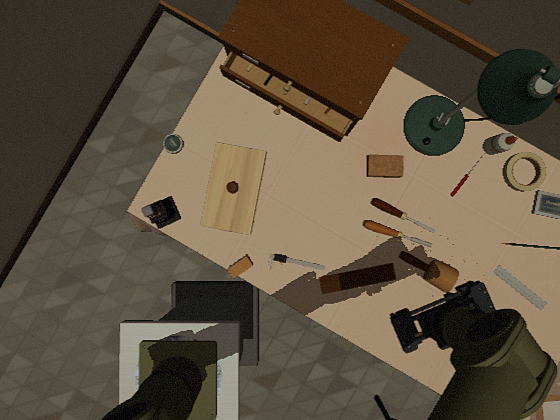

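View pics/side0.png

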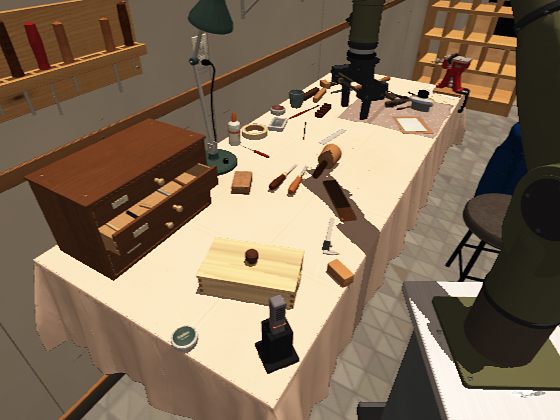

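The top view shows the lid centred near (234,188) with its knob at (232,187), the meter and stand near (161,210), the tin at (173,144), the cork block at (385,165) and the caliper near (295,260). The side view shows the grey meter at (278,312) in its black stand.

```bash
cat > m.py <<'E'
from h import *
p=cv2.imread("pics/top0.png"); d=np.load("pics/top0.npy"); K,T,_=cal("top")
P=cloud("top",d,K,T)
def rect(mask,z,name,roi):
    m=np.zeros(d.shape,np.uint8); x0,x1,y0,y1=roi; m[y0:y1,x0:x1]=mask[y0:y1,x0:x1]*255
    n,l,s,c=cv2.connectedComponentsWithStats(m); i=1+np.argmax(s[1:,4]); vv,uu=np.where(l==i)
    W=ray("top",np.c_[uu,vv],z,K,T)[:,:2]
    R=cv2.minAreaRect((W*1000).astype(np.float32)); print(name,R,len(W),"mean",W.mean(0).round(4), "z med",np.median(P[l==i],0).round(4))
Z=P[...,2]
rect((Z>.05)&(Z<.07)|((Z>.07)&(Z<.1)),.059,"lid",(190,280,130,245))
hsv=cv2.cvtColor(p,cv2.COLOR_BGR2HSV)
rect(p.sum(2)<200,.0905,"knob",(218,248,172,202))
rect((Z>.10)&(Z<.2),.160,"metertop",(130,200,180,240))
rect((Z>.075)&(Z<.095),.086,"stand",(130,200,180,240))
rect((Z>.02)&(Z<.04),.027,"cork",(350,420,140,190))
for nm,uv in dict(caltop=(273,262),tin=(173,144)).items(): print(nm,ray("top",uv,0.01,K,T))
# colour of lid near hue
print(hsv[160,225],hsv[220,120],hsv[210,275])
# side view: meter
p=cv2.imread("pics/side0.png"); d=np.load("pics/side0.npy");K,T,_=cal("side");P=cloud("side",d,K,T);Z=P[...,2]
for nm,(lo,hi),roi in(("mt",(.156,.166),(240,320,270,370)),("barrel",(.1,.155),(240,320,270,370)),("knob",(.087,.095),(230,275,235,275)),("lid",(.055,.063),(180,320,220,320))):
    x0,x1,y0,y1=roi;q=P[y0:y1,x0:x1].reshape(-1,3);q=q[(q[:,2]>lo)&(q[:,2]<hi)];print(nm,len(q),q.mean(0).round(4),q.min(0).round(4),q.max(0).round(4))
for n,f in(("top",(140,200,185,235)),("side",(235,325,285,375))):
    a=cv2.imread(f"pics/{n}0.png")[f[2]:f[3],f[0]:f[1]];globals()[n]=cv2.resize(a,(360,360),interpolation=cv2.INTER_NEAREST)
cv2.imwrite("pics/crop0.png",np.hstack([top,side]))
E
python3 m.py
```

```text
lid ((504.3532409667969, -150.19293212890625), (129.97286987304688, 217.560302734375), 79.26689147949219) 4325 mean [ 0.5041 -0.1502] z med [ 0.5041 -0.1508  0.0588]
knob ((504.173583984375, -152.0210723876953), (29.781295776367188, 24.81011199951172), 0.20603062212467194) 112 mean [ 0.5047 -0.1524] z med [ 0.5043 -0.1522  0.0889]
metertop ((443.4364318847656, 30.012828826904297), (30.369613647460938, 37.881370544433594), 22.38245391845703) 185 mean [0.4435 0.0302] z med [0.4436 0.0326 0.1566]
stand ((443.4677734375, 37.68656539916992), (46.95966339111328, 47.8449821472168), 26.61841583251953) 202 mean [0.4427 0.0301] z med [0.4397 0.0283 0.0851]
cork ((565.6547241210938, -544.0816040039062), (91.50293731689453, 55.12730026245117), 89.9375) 751 mean [ 0.5661 -0.5458] z med [ 0.5666 -0.5457  0.027 ]
caltop [[ 0.31178361 -0.25237677  0.01      ]]
tin [[0.62604249 0.0157021  0.01      ]]
[ 19 101 164] [21 52 84] [ 17  80 165]
mt 161 [0.4438 0.0402 0.16  ] [0.4307 0.0251 0.1562] [0.4563 0.0526 0.1625]
barrel 316 [0.4431 0.0475 0.1277] [0.4296 0.0315 0.1001] [0.4585 0.0534 0.1548]
knob 84 [ 0.5033 -0.1488  0.0904] [ 0.4894 -0.162   0.0872] [ 0.5159 -0.1374  0.0937]
lid 3948 [ 0.5022 -0.1437  0.0598] [ 0.3851 -0.2344  0.055 ] [ 0.6223 -0.0664  0.063 ]
```

View pics/crop0.png

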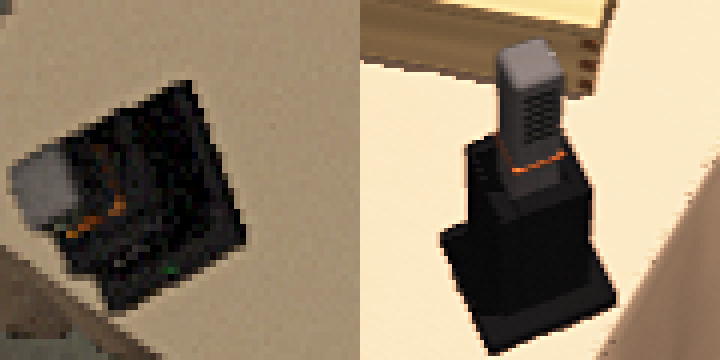

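Lid centre is about (0.504, -0.151) with its long axis at -10.7°. The meter is about (0.4435, 0.038), yaw about 25°, with its ribbed faces towards ±115°, close to the gripper's present closing line. I'll move above the knob.

>>> step_arm:
  series:
    - [24,38.6,-2,0,0,0,0]
    - [24,38.6,-2,0,0,0,0]
    - [24,38.6,-2,0,0,0,0]
    - [24,38.6,-2,0,0,0,0]
    - [24,38.6,-2,0,0,0,0]
    - [24,38.6,-2,0,0,0,0]
    - [24,38.6,-3,0,0,0,0]
    - [24,38.6,-3,0,0,0,0]
    - [24,38.6,-5,0,0,0,0]
    - [24,38.6,-5,0,0,0,0]
    - [23,39,-5,0,0,0,0]
    - [0,0,0,0,0,0,0]
    - [0,0,0,0,0,0,0]

```text
clock: 1.4
tool_pos: [0.5041, -0.1503, 0.2053]
eef_rot: [0.98, 0.198, -0.0, -0.0]
contact_force: [0.2, 0.4, 0.9]
opening: 1.004
finger_force: 0.0
```

```bash
python3 - <<'E'
from h import *
K,T,_=cal("top");P=cloud("top",np.load("pics/top0.npy"),K,T).reshape(-1,3)
for lo,hi in((.03,.1),(.1,.3)):
  for y in np.arange(-.5,0,.05):
    q=P[(P[:,2]>lo)&(P[:,2]<hi)&(abs(P[:,1]-y)<.025)&(P[:,0]>.585)&(P[:,0]<1)];print(lo,y.round(2),q[:,0].min().round(3) if len(q) else None,end="; ")
print()
s=r.get_state();print(s["tool_pos"],s["eef_rot"],s["q"],s["contact_force"])
K,T,_=cal("wrist");p,d=r.snapshot("wrist");cv2.imwrite("pics/w1.png",p);print(K.round(1).tolist(),T.round(4).tolist())
P=cloud("w",d,K,T)
# lid plate
m=((P[...,2]>.053)&(P[...,2]<.066)).astype(np.uint8);vv,uu=np.where(m);W=ray("w",np.c_[uu,vv],.059,K,T);print("lid",len(vv),cv2.minAreaRect((W[:,:2]*1000).astype(np.float32)),uu.min(),uu.max(),vv.min(),vv.max())
q=P[(P[...,2]>.082)&(P[...,2]<.1)];print("knob",len(q),q.min(0),q.max(0),q.mean(0))
E
```

```text
0.03 -0.5 0.593; 0.03 -0.45 0.648; 0.03 -0.4 0.616; 0.03 -0.35 0.639; 0.03 -0.3 0.669; 0.03 -0.25 0.586; 0.03 -0.2 0.585; 0.03 -0.15 0.585; 0.03 -0.1 0.585; 0.03 -0.05 None; 0.1 -0.5 0.69; 0.1 -0.45 0.634; 0.1 -0.4 0.615; 0.1 -0.35 0.639; 0.1 -0.3 0.667; 0.1 -0.25 0.677; 0.1 -0.2 0.726; 0.1 -0.15 0.752; 0.1 -0.1 None; 0.1 -0.05 None; 
[ 0.50413807 -0.15034209  0.20531803] [ 9.80163193e-01  1.98191468e-01 -4.40024898e-04 -2.52467493e-04] [ 0.27862483  0.60701065 -0.12273581  1.90060817  0.11668102  0.64178194
 -1.08780844] [0.2478314  0.36953031 0.94200374]
[[300.3, 0.0, 277.1], [0.0, 300.3, 209.5], [0.0, 0.0, 1.0]] [[0.3876, 0.8853, 0.2569, 0.5686], [-0.9218, 0.3724, 0.1074, -0.123], [-0.0006, -0.2785, 0.9604, 0.351], [0.0, 0.0, 0.0, 1.0]]
lid 27029 ((581.71142578125, -108.75613403320312), (270.9154968261719, 362.2764587402344), 73.80760192871094) 47 518 23 299
knob 3529 [ 0.41430317 -0.33755445  0.08201224] [0.71451955 0.06682537 0.09999777] [ 0.52580733 -0.09422398  0.08956795]
```

View pics/w1.png

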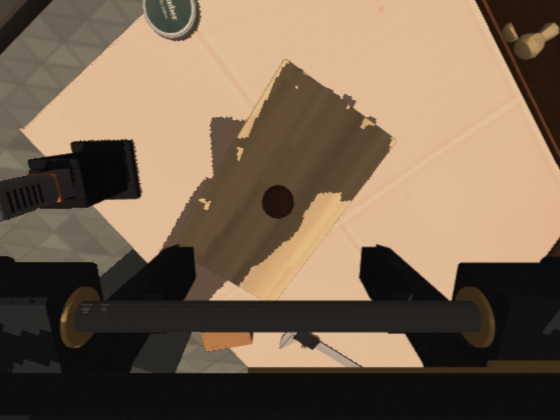

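The wrist view shows the knob at (278,202), with the meter on the left near (40,190), still in its stand with the ribbed side visible.

```bash
python3 - <<'E'
from h import *
p=cv2.imread("pics/w1.png");K,T,_=cal("wrist")
g=cv2.cvtColor(p,cv2.COLOR_BGR2GRAY)[170:235,245:310];t,m=cv2.threshold(g,0,255,cv2.THRESH_OTSU+cv2.THRESH_BINARY_INV)
n,l,s,c=cv2.connectedComponentsWithStats(m);i=1+np.argmax(s[1:,4]);print(s[i],c[i]+[245,170])
vv,uu=np.where(l==i)
for z in(.085,.088):print(ray("w",c[i]+[245,170],z,K,T))
print(cv2.minEnclosingCircle(((ray("w",np.c_[uu+245,vv+170],.085,K,T)[:,:2])*1000).astype(np.float32)))
E
```

```text
[   0    0   65   65 3987] [275.36318034 200.68999248]
[[ 0.50376463 -0.14993322  0.085     ]]
[[ 0.50448898 -0.1496502   0.088     ]]
((501.98974609375, -151.31845092773438), 42.20478439331055)
```

>>> step_arm:
  series:
    - [0,-0.7,-40,0,0,0,0]
    - [0,-0.7,-40,0,0,0,0]
    - [0,0,-30,0,0,0,0]
    - [0,0,-20,0,0,0,0]
    - [0,0,-12,0,0,0,0.3]
    - [0,0,0,0,0,0,0.8]
    - [0,0,0,0,0,0,0.9]
    - [0,0,0,0,0,0,0.9]
    - [0,0,0,0,0,0,0.9]
    - [0,0,0,0,0,0,0.9]
    - [0,0,0,0,0,0,0.9]
  force: 25

```text
clock: 2.55
tool_pos: [0.5043, -0.1532, 0.0642]
eef_rot: [0.98, 0.197, 0.0, 0.0]
contact_force: [-1.0, -0.4, 0.0]
opening: 0.387
finger_force: 0.0
```

>>> step_arm:
  series:
    - [0,0,0,0,0,0,0.9]
    - [0,0,0,0,0,0,0.9]
    - [0,0,0,0,0,0,0.9]
    - [0,0,0,0,0,0,0.9]

```text
clock: 2.95
tool_pos: [0.5039, -0.1525, 0.064]
eef_rot: [0.98, 0.197, -0.0, -0.0]
contact_force: [-1.3, 2.1, 5.7]
opening: 0.323
finger_force: 25.0
```

The opening is a little small and there's an upward force, so the pads may be riding on the domed top. I'll re-grip slightly lower.

>>> step_arm:
  series:
    - [0,0,0,0,0,0,0.55]
    - [0,0,0,0,0,0,0.55]
    - [0,0,-2,0,0,0,0.55]
    - [0,0,0,0,0,0,0.55]
    - [0,0,0,0,0,0,0.9]
    - [0,0,0,0,0,0,0.9]
    - [0,0,0,0,0,0,0.9]
    - [0,0,0,0,0,0,0.9]
    - [0,0,0,0,0,0,0.9]

```text
clock: 3.85
tool_pos: [0.5039, -0.1531, 0.0616]
eef_rot: [0.98, 0.197, -0.0, -0.0]
contact_force: [0.0, -0.4, -1.4]
opening: 0.32
finger_force: 25.0
```

>>> step_arm:
  series:
    - [0,0,3,0,0,0,0.9]
    - [0,0,5,0,0,0,0.9]
    - [0,0,10,0,0,0,0.9]
    - [0,0,20,0,0,0,0.9]
    - [0,0,25,0,0,0,0.9]
    - [0,0,20,0,0,0,0.9]
    - [0,0,7,0,0,0,0.9]
    - [0,0,0,0,0,0,0.9]
  force: 35

```text
clock: 4.65
tool_pos: [0.5046, -0.1533, 0.1529]
eef_rot: [0.98, 0.197, 0.001, 0.001]
contact_force: [0.6, -0.4, -2.5]
opening: 0.315
finger_force: 35.0
```

```bash
cat > lid.py <<'E'
from h import *
import sys
z0=r.get_state()["tool_pos"][2]-.0616+.059 if len(sys.argv)<2 else float(sys.argv[1])
tag=f"{r.get_state()['clock']:.1f}"
for n in("top","side"):
    p,d=r.snapshot(n);cv2.imwrite(f"pics/{n}{tag}.png",p);np.save(f"pics/{n}{tag}.npy",d)
    K,T,_=cal(n);P=cloud(n,d,K,T);h=cv2.cvtColor(p,cv2.COLOR_BGR2HSV)
    m=(abs(P[...,2]-z0)<.015)&(P[...,0]>.3)&(P[...,0]<.64)&(P[...,1]>-.5)&(P[...,1]<0)
    N,l,s,c=cv2.connectedComponentsWithStats(m.astype(np.uint8));i=1+np.argmax(s[1:,4]);q=P[l==i]
    A=np.c_[q[:,:2]-q[:,:2].mean(0),np.ones(len(q))];f=np.linalg.lstsq(A,q[:,2],rcond=None)[0]
    print(n,len(q),"mean",q.mean(0).round(4),"slopes",f[:2].round(4),cv2.minAreaRect((q[:,:2]*1000).astype(np.float32)))
E
python3 lid.py
```

```text
top 1361 mean [ 0.4409 -0.1707  0.1497] slopes [0.0037 0.0004] ((456.9794921875, -166.33277893066406), (84.3765640258789, 126.84432983398438), 79.36104583740234)
side 3687 mean [ 0.5061 -0.1368  0.15  ] slopes [-0.002  -0.0109] ((504.7643737792969, -152.3944091796875), (132.4915313720703, 218.26268005371094), 79.01428985595703)
```

Lid is held level. Carry it across, turning it by +10.8°.

>>> step_arm:
  series:
    - [-2,-12,0,0,0,0.02,0.9]
    - [-4,-28,0,0,0,0.03,0.9]
    - [-5,-30,0,0,0,0.03,0.9]
    - [-5,-30,0,0,0,0.03,0.9]
    - [-5,-30,0,0,0,0.03,0.9]
    - [-5,-30,0,0,0,0.03,0.9]
    - [-3.6,-26,0,0,0,0.018,0.9]
    - [0,-12,0,0,0,0,0.9]
    - [0,0,-20,0,0,0,0.9]
    - [0,0,-30,0,0,0,0.9]
    - [0,0,-30,0,0,0,0.9]
    - [0,0,-20,0,0,0,0.9]
    - [0,0,-8,0,0,0,0.9]
    - [0,0,0,0,0,0,0.9]
    - [0,0,0,0,0,0,0.9]

```text
clock: 6.25
tool_pos: [0.4751, -0.3509, 0.0443]
eef_rot: [0.958, 0.288, 0.0, 0.0]
contact_force: [0.3, 0.4, -2.5]
opening: 0.319
finger_force: 35.0
```

```bash
python3 lid.py
```

```text
top 1420 mean [ 0.5292 -0.1531  0.0433] slopes [-0.0421  0.0025] ((502.43731689453125, -149.98968505859375), (126.5721206665039, 217.6465301513672), 79.11990356445312)
side 4271 mean [ 0.5055 -0.1486  0.0395] slopes [-0.0047  0.0044] ((501.92767333984375, -151.23757934570312), (129.42959594726562, 218.87904357910156), 79.01714324951172)
```

```bash
ls pics && python3 - <<'E'
from h import *
import glob
f=sorted(glob.glob("pics/side6*.npy"))[0]
d=np.load(f);K,T,_=cal("side");P=cloud("s",d,K,T)
m=(abs(P[...,2]-.042)<.012)&(P[...,0]>.3)&(P[...,0]<.64)&(P[...,1]>-.45)&(P[...,1]<-.265)
q=P[m];print(len(q),q[:,2].mean(),cv2.minAreaRect((q[:,:2]*1000).astype(np.float32)))
A=np.c_[q[:,:2]-q[:,:2].mean(0),np.ones(len(q))];print(np.linalg.lstsq(A,q[:,2],rcond=None)[0])
a=cv2.imread(f.replace("npy","png"))[130:330,180:400];b=cv2.imread(f.replace("side","top").replace("npy","png"))[130:330,180:400]
cv2.imwrite("pics/c6.png",cv2.resize(np.hstack([a,b]),(792,360)))
E
```

```text
crop0.png
side0.npy
side0.png
side4.7.npy
side4.7.png
side6.2.npy
side6.2.png
top0.npy
top0.png
top4.7.npy
top4.7.png
top6.2.npy
top6.2.png
w1.png
2120 0.042621701735834586 ((475.5963134765625, -348.3001708984375), (217.73443603515625, 130.7493133544922), 0.5269598960876465)
[ 0.00192721 -0.01373964  0.0426217 ]
```

View pics/c6.png

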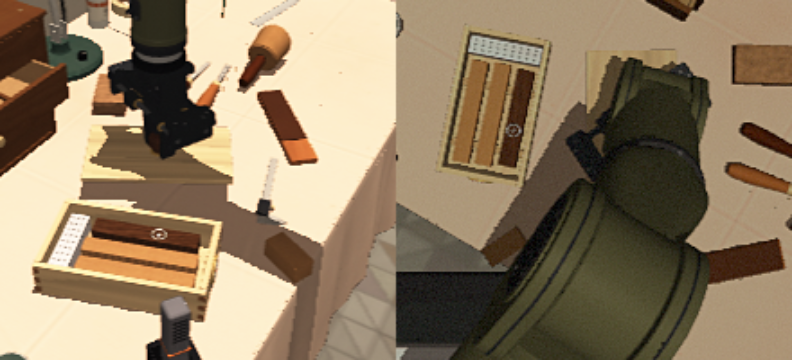

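The lid hangs level over clear tabletop. The walnut blank lies on the right, with the chalk ring visible in both views. Lower the last 25.6 mm gently.

>>> step_arm:
  series:
    - [0,0,-12,0,0,0,0.9]
    - [0,0,-8,0,0,0,0.9]
    - [0,0,-3,0,0,0,0.9]
    - [0,0,-1,0,0,0,0.9]
    - [0,0,0,0,0,0,0.9]
    - [0,0,0,0,0,0,0.9]

```text
clock: 6.95
tool_pos: [0.4739, -0.3508, 0.0197]
eef_rot: [0.958, 0.288, -0.0, -0.0]
contact_force: [-0.9, 1.2, 0.3]
opening: 0.32
finger_force: 35.0
```

Touched down: the lid's weight is off the wrist. Release and rise.

>>> step_arm:
  series:
    - [0,0,0,0,0,0,0.6]
    - [0,0,0,0,0,0,0.4]
    - [0,0,0,0,0,0,0.2]
    - [0,0,0,0,0,0,0.1]
    - [0,0,15,0,0,0,0.1]
    - [0,0,40,0,0,0,0.1]
    - [0,0,45,0,0,0,0.0]
    - [0,0,45,0,0,0,0.0]
    - [0,0,45,0,0,0,0.0]
    - [0,0,45,0,0,0,0]
    - [0,0,30,0,0,0,0]
    - [0,0,0,0,0,0,0]

```text
clock: 8.15
tool_pos: [0.4767, -0.3523, 0.2908]
eef_rot: [0.958, 0.288, 0.004, 0.004]
contact_force: [0.5, -0.8, -0.2]
opening: 1.0
finger_force: 0.0
```

>>> step_arm:
  series:
    - [-3.3,39,0,0,0,-0.015,0]
    - [-3.3,39,0,0,0,-0.015,0]
    - [-3.3,39,0,0,0,-0.015,0]
    - [-3.3,39,0,0,0,-0.015,0]
    - [-3.3,39,0,0,0,-0.015,0]
    - [-3.3,39,0,0,0,-0.015,0]
    - [-3.3,39,0,0,0,-0.015,0]
    - [-3.3,39,0,0,0,-0.015,0]
    - [-3.3,39,0,0,0,-0.015,0]
    - [-3.5,39,0,0,0,-0.013,0]
    - [0,0,0,0,0,0,0]
    - [0,0,0,0,0,0,0]
    - [0,0,0,0,0,0,0]

```text
clock: 9.45
tool_pos: [0.4409, 0.0375, 0.2846]
eef_rot: [0.977, 0.215, -0.0, 0.0]
contact_force: [-0.6, -0.9, 0.1]
opening: 0.997
finger_force: 0.0
```

```bash
cat > meter.py <<'E'
from h import *
import sys
s=r.get_state();print(s["tool_pos"].round(4),s["eef_rot"].round(4))
K,T,_=cal("wrist");p,d=r.snapshot("wrist");cv2.imwrite(f"pics/wm{s['clock']:.0f}.png",p);P=cloud("w",d,K,T)
def rep(nm,m,z):
    N,l,st,c=cv2.connectedComponentsWithStats(m.astype(np.uint8));i=1+np.argmax(st[1:,4]);vv,uu=np.where(l==i)
    W=ray("w",np.c_[uu,vv],z,K,T);print(nm,st[i].tolist(),cv2.minAreaRect((W[:,:2]*1000).astype(np.float32)),P[l==i].mean(0).round(4))
near=(abs(P[...,0]-.4435)<.06)&(abs(P[...,1]-.038)<.06)
rep("top",near&(P[...,2]>.152)&(P[...,2]<.17),.159)
rep("block",near&(P[...,2]>.078)&(P[...,2]<.094),.086)
rep("base",near&(P[...,2]>.006)&(P[...,2]<.014),.010)
for n in("top","side"):
    p,d=r.snapshot(n);cv2.imwrite(f"pics/{n}8.png",p);np.save(f"pics/{n}8.npy",d)
E
python3 meter.py
```

```text
[0.4409 0.0375 0.2846] [ 9.766e-01  2.153e-01 -4.000e-04  5.000e-04]
top [265, 184, 26, 26, 634] ((444.3744812011719, 38.92064666748047), (23.888477325439453, 23.42673683166504), 24.791154861450195) [0.4441 0.0389 0.1589]
block [258, 163, 40, 39, 859] ((443.7346496582031, 38.58716583251953), (44.84039306640625, 45.86484146118164), 24.792503356933594) [0.4491 0.0413 0.0854]
base [254, 148, 49, 48, 763] ((443.816162109375, 38.26292037963867), (66.39476776123047, 67.53262329101562), 24.793210983276367) [0.4562 0.0445 0.0094]
```

View pics/wm9.png

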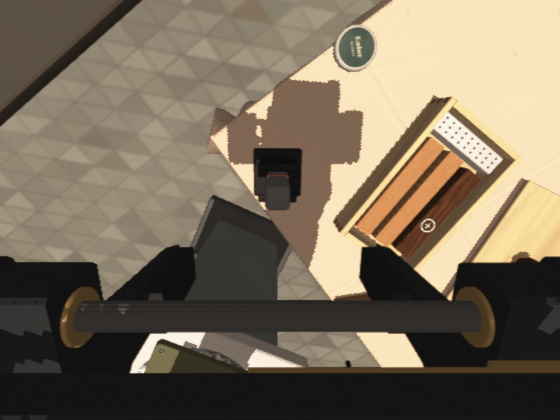

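The wrist view shows the meter head-on at (277,190). It is at (0.4441, 0.0389), yaw 24.8°, so the gripper is aligned. The ring shows at (428,226). Descend on the meter.

>>> step_arm:
  series:
    - [1.5,0.6,-20,0,0,0,0]
    - [1.6,0.7,-40,0,0,0,0]
    - [0,0,-40,0,0,0,0]
    - [0,0,-35,0,0,0,0]
    - [0,0,-20,0,0,0,0]
    - [0,0,-13.5,0,0,0,0.3]
    - [0,0,0,0,0,0,0.6]
    - [0,0,0,0,0,0,0.68]
    - [0,0,0,0,0,0,0.68]
  force: 20

```text
clock: 10.5
tool_pos: [0.4449, 0.0399, 0.117]
eef_rot: [0.976, 0.216, 0.001, 0.0]
contact_force: [0.4, 0.2, -0.7]
opening: 0.661
finger_force: 0.0
```

```bash
cat > ring.py <<'E'
from h import *
def ring(n,p,T,K,roi):
    x0,x1,y0,y1=roi; a=p[y0:y1,x0:x1].astype(float); m=((a.min(2)>110)&(a.max(2)-a.min(2)<45)).astype(np.uint8)
    N,l,s,c=cv2.connectedComponentsWithStats(m,connectivity=8);print(n,[(s[i].tolist(),c[i].round(1).tolist()) for i in range(1,N) if s[i,4]>5])
    vv,uu=np.where(m); return uu+x0,vv+y0
E
python3 - <<'E'
from ring import *
s=r.get_state();print(s["tool_pos"],s["opening"])
c={}
for n,roi in(("top",(235,255,190,212)),("side",(212,236,185,208))):
    p=cv2.imread(f"pics/{n}8.png");K,T,_=cal(n)
    d=np.load(f"pics/{n}8.npy");P=cloud(n,d,K,T)
    u,v=ring(n,p,T,K,roi)
    if len(u): W=ray(n,np.c_[u,v],.037,K,T);print(W.mean(0),cv2.minAreaRect((W[:,:2]*1000).astype(np.float32)))
    # walnut mask by depth & dark colour
    h=cv2.cvtColor(p,cv2.COLOR_BGR2HSV)
    m=(P[...,2]>.028)&(P[...,2]<.044)&(P[...,0]>.38)&(P[...,0]<.62)&(P[...,1]>-.24)&(P[...,1]<-.06)&(h[...,2]<95)
    N,l,st,ce=cv2.connectedComponentsWithStats(m.astype(np.uint8));i=1+np.argmax(st[1:,4]);q=P[l==i];print(n,"walnut",len(q),cv2.minAreaRect((q[:,:2]*1000).astype(np.float32)),q[:,2].mean())
a=cv2.resize(cv2.imread("pics/top8.png")[140:240,190:290],(390,390),interpolation=cv2.INTER_NEAREST)
b=cv2.resize(cv2.imread("pics/side8.png")[150:250,175:275],(390,390),interpolation=cv2.INTER_NEAREST)
cv2.imwrite("pics/c8.png",np.hstack([a,b]))
E
```

```text
[0.44492871 0.03993868 0.11700729] 0.6613598730369339
top []
[ 0.46752254 -0.17994171  0.037     ] ((466.0154724121094, -178.1426544189453), (18.768123626708984, 9.555191040039062), 81.89553833007812)
top walnut 493 ((487.27667236328125, -183.084716796875), (25.181629180908203, 141.09548950195312), 78.63966369628906) 0.03663813033293431
side []
[ 0.63980006 -0.44050569  0.037     ] ((639.800048828125, -440.50567626953125), (75.7264404296875, 0.0), 96.64087677001953)
side walnut 273 ((488.4345397949219, -171.4263153076172), (135.27313232421875, 39.6395149230957), 3.8640944957733154) 0.03472761078686417
```

View pics/c8.png

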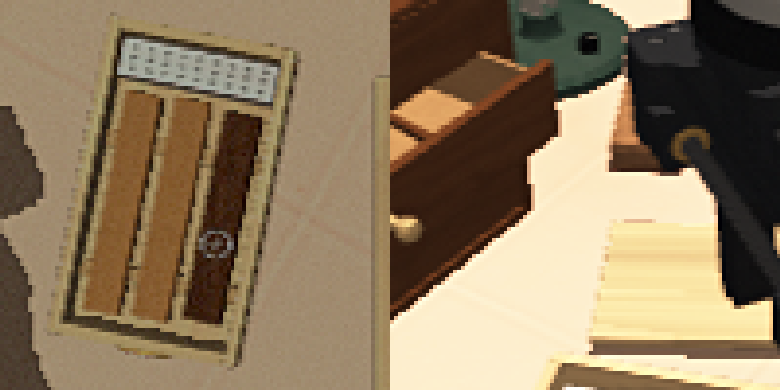

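The top crop shows the walnut on the right with the ring at full-image pixel (245,202.5). Close on the meter.

>>> step_arm:
  series:
    - [0,0,0,0,0,0,0.8]
    - [0,0,0,0,0,0,0.9]
    - [0,0,0,0,0,0,0.9]
    - [0,0,0,0,0,0,0.9]
    - [0,0,0,0,0,0,0.9]
    - [0,0,0,0,0,0,0.9]
  force: 25

```text
clock: 11.1
tool_pos: [0.4444, 0.0401, 0.1163]
eef_rot: [0.976, 0.216, 0.0, 0.0]
contact_force: [0.4, 0.1, 1.2]
opening: 0.273
finger_force: 25.0
```

```bash
python3 - <<'E'
from h import *
p=cv2.imread("pics/top8.png");K,T,_=cal("top")
def bl(p,roi,k=1.25):
    x0,x1,y0,y1=roi;a=p[y0:y1,x0:x1].astype(float);w=np.clip(a[...,0]-45,0,None) # blue channel: wood is low
    v,u=np.mgrid[y0:y1,x0:x1];print(a[...,0].astype(int).tolist() if a.shape[0]<14 else "");return np.array([(u*w).sum()/w.sum(),(v*w).sum()/w.sum()])
c=bl(p,(239,252,196,209));print("top",c,ray("t",c,.037,K,T))
s=r.get_state();print(s["tool_pos"],s["opening"],s["finger_force"],s["contact_force"])
E
cat > w9.py <<'E'
from h import *
# wrist camera is rigid on the tool: rebuild its pose for the 9.45 s picture
from scipy.spatial.transform import Rotation as R
s=r.get_state();K,T,_=cal("wrist")
M=np.eye(4);M[:3,:3]=R.from_quat(s["eef_rot"]).as_matrix();M[:3,3]=s["tool_pos"];X=np.linalg.inv(M)@T
M[:3,:3]=R.from_quat([.9766,.2153,-.0004,.0005]).as_matrix();M[:3,3]=[.4409,.0375,.2846];T9=M@X
p=cv2.imread("pics/wm9.png");a=p[214:239,414:443].astype(float);w=(a.min(2)>90)
v,u=np.mgrid[214:239,414:443];c=cv2.minEnclosingCircle(np.c_[u[w],v[w]].astype(np.float32));print(w.sum(),c,ray("w",c[0],.037,K,T9))
E
python3 w9.py
```

```text
[[86, 104, 69, 21, 10, 1, 25, 11, 17, 12, 10, 12, 5], [93, 101, 58, 3, 12, 12, 7, 22, 20, 27, 15, 22, 6], [98, 82, 35, 16, 26, 30, 17, 25, 14, 18, 0, 6, 25], [102, 73, 23, 30, 107, 99, 72, 89, 71, 26, 0, 14, 64], [100, 63, 35, 77, 49, 0, 20, 8, 102, 76, 15, 0, 70], [103, 51, 121, 83, 4, 13, 60, 42, 0, 84, 58, 0, 85], [86, 28, 80, 58, 55, 61, 88, 59, 13, 135, 99, 0, 86], [84, 39, 95, 69, 0, 71, 57, 6, 9, 121, 87, 11, 80], [57, 0, 23, 46, 32, 14, 15, 31, 77, 57, 0, 12, 87], [67, 13, 9, 58, 120, 79, 36, 106, 76, 24, 4, 36, 91], [56, 11, 16, 11, 0, 21, 31, 15, 10, 5, 4, 93, 108], [37, 13, 0, 12, 15, 22, 20, 18, 0, 31, 0, 91, 95], [50, 3, 21, 20, 25, 26, 20, 0, 15, 7, 14, 87, 93]]
top [244.787251   201.80756972] [[ 0.46997207 -0.17938186  0.037     ]]
[0.44442315 0.04012104 0.11630844] 0.27297267945919257 24.970999976067105 [0.41546639 0.1215245  1.1877246 ]
110 ((428.0, 226.0), 18.43918800354004) [[ 0.46694328 -0.18078753  0.037     ]]
```

The meter is gripped (24 mm). Lift straight up 100 mm.

>>> step_arm:
  series:
    - [0,0,4,0,0,0,0.9]
    - [0,0,8,0,0,0,0.9]
    - [0,0,15,0,0,0,0.9]
    - [0,0,20,0,0,0,0.9]
    - [0,0,20,0,0,0,0.9]
    - [0,0,20,0,0,0,0.9]
    - [0,0,13,0,0,0,0.9]
    - [0,0,0,0,0,0,0.9]
    - [0,0,0,0,0,0,0.9]
  force: 30

```text
clock: 12.0
tool_pos: [0.4441, 0.0401, 0.2164]
eef_rot: [0.976, 0.216, 0.0, 0.0]
contact_force: [0.4, -0.0, -0.7]
opening: 0.27
finger_force: 30.0
```

>>> step_arm:
  series:
    - [2,-15,0,0,0,0,0.9]
    - [4,-33,0,0,0,0,0.9]
    - [4,-36,0,0,0,0,0.9]
    - [4,-36,0,0,0,0,0.9]
    - [4,-36,0,0,0,0,0.9]
    - [4,-36,0,0,0,0,0.9]
    - [3,-27,0,0,0,0,0.9]
    - [0,0,-20,0,0,0,0.9]
    - [0,0,-18,0,0,0,0.9]
    - [0,0,-6,0,0,0,0.9]
    - [0,0,0,0,0,0,0.9]
    - [0,0,0,0,0,0,0.9]

```text
clock: 13.2
tool_pos: [0.4694, -0.1785, 0.1723]
eef_rot: [0.976, 0.217, -0.0, -0.0]
contact_force: [-0.1, -0.0, -1.6]
opening: 0.271
finger_force: 30.0
```

```bash
cat > look.py <<'E'
from h import *
import sys
t=sys.argv[1];s=r.get_state();print(s["tool_pos"].round(4),s["eef_rot"].round(4),s["contact_force"].round(2))
o=[]
from scipy.spatial.transform import Rotation as R
Rm=R.from_quat(s["eef_rot"]).as_matrix();tcp=s["tool_pos"]
g=tcp-Rm[:,2]*.019
tip=g+Rm[:,2]*.121;print("tip est",tip.round(4))
for n in("side","wrist"):
    K,T,_=cal(n);p,d=r.snapshot(n);cv2.imwrite(f"pics/{n}_{t}.png",p);np.save(f"pics/{n}_{t}.npy",d)
    pt=proj(K,T,np.array([tip,[.469,-.18,.037],tip-Rm[:,2]*.146]));print(n,pt.round(1).tolist())
    x,y=pt[:2].mean(0).astype(int);w=30 if n=="side" else 45;y0=max(0,min(420-2*w,y-w));x0=max(0,x-w);print("crop",x0,y0,2*w);o.append(cv2.resize(p[y0:y0+2*w,x0:x0+2*w],(390,390),interpolation=cv2.INTER_NEAREST))
cv2.imwrite(f"pics/look_{t}.png",np.hstack(o))
E
python3 look.py a
```

```text
[ 0.4694 -0.1785  0.1723] [ 0.9763  0.2165 -0.     -0.    ] [-0.05 -0.   -1.55]
tip est [ 0.4694 -0.1785  0.0703]
side [[267.7, 250.4], [268.0, 260.3], [267.1, 198.4]]
crop 237 225 60
wrist [[277.2, 207.8], [278.4, 199.4], [277.6, 309.1]]
crop 232 158 90
```

View pics/look_a.png

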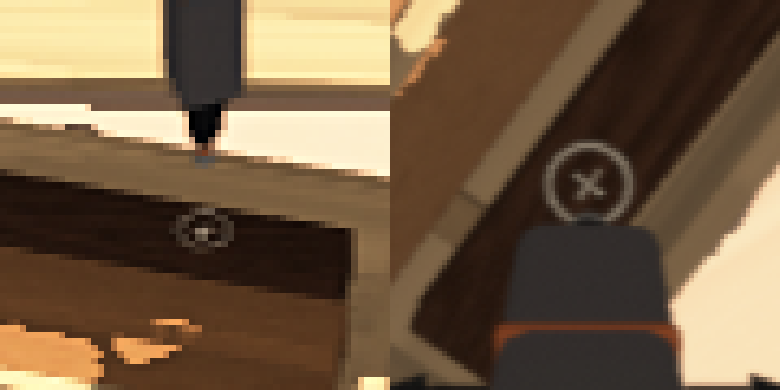

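Side crop: tip at (267.7,250) directly above the ring at (267.7,260). In the wrist crop the barrel axis lines up with the ring at (277,200). Lateral error is about 1 mm. Descend slowly.

>>> step_arm:
  series:
    - [-0.4,-0.6,-8,0,0,0,0.9]
    - [0,0,-10,0,0,0,0.9]
    - [0,0,-7,0,0,0,0.9]
    - [0,0,-3,0,0,0,0.9]
    - [0,0,0,0,0,0,0.9]
    - [0,0,0,0,0,0,0.9]
    - [0,0,0,0,0,0,0.9]

```text
clock: 14.0
tool_pos: [0.4691, -0.1794, 0.1444]
eef_rot: [0.976, 0.216, 0.0, 0.0]
contact_force: [0.2, -0.1, -2.1]
opening: 0.27
finger_force: 30.0
```

```bash
python3 look.py b
```

```text
[ 0.4691 -0.1794  0.1444] [9.764e-01 2.162e-01 2.000e-04 1.000e-04] [ 0.19 -0.13 -2.07]
tip est [ 0.4692 -0.1795  0.0424]
side [[267.9, 258.8], [268.0, 260.3], [267.4, 209.0]]
crop 237 229 60
wrist [[277.5, 207.6], [278.0, 206.3], [278.0, 309.1]]
crop 232 161 90
```

View pics/look_b.png

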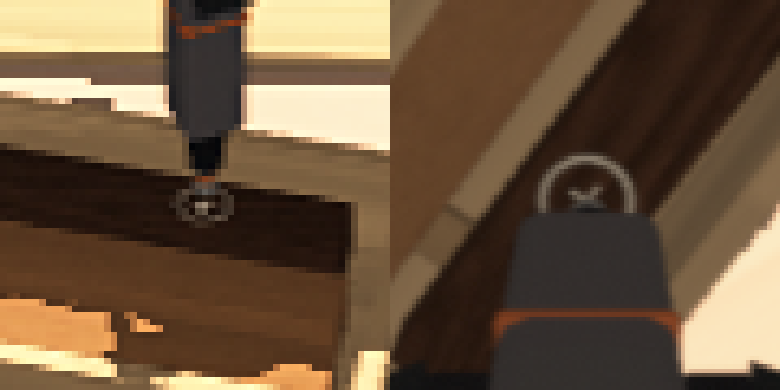

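Both crops show the tip about 5 mm above the ring's centre. Press on down in small steps.

>>> step_arm:
  series:
    - [0,0,-3,0,0,0,0.9]
    - [0,0,-2,0,0,0,0.9]
    - [0,0,-1,0,0,0,0.9]
    - [0,0,-1,0,0,0,0.9]
    - [0,0,0,0,0,0,0.9]
    - [0,0,0,0,0,0,0.9]
    - [0,0,0,0,0,0,0.9]

```text
clock: 14.8
tool_pos: [0.4689, -0.1794, 0.1373]
eef_rot: [0.976, 0.216, 0.0, 0.0]
contact_force: [-0.6, -0.5, 0.8]
opening: 0.269
finger_force: 30.0
```

```bash
cat > f.py <<'E'
from h import *
F=[];Z=[]
for i in range(6):
    s=r.get_state();F.append(s["contact_force"][2]);Z.append(s["tool_pos"][2]);r.snapshot("top")
print(np.round(F,2),np.mean(F),np.mean(Z),s["clock"],s["tool_pos"])
E
python3 f.py
```

```text
[ 0.81 -0.23  0.57  0.18  1.32  0.14] 0.4666014590117997 0.13730804357069415 15.05 [ 0.46898542 -0.1794203   0.13730629]
```

The push is about 1.9 N, so the tip is about 2 mm in. Go 3 mm further.

>>> step_arm:
  series:
    - [0,0,-1,0,0,0,0.9]
    - [0,0,-1,0,0,0,0.9]
    - [0,0,-1,0,0,0,0.9]
    - [0,0,0,0,0,0,0.9]
    - [0,0,0,0,0,0,0.9]
    - [0,0,0,0,0,0,0.9]

```text
clock: 15.7
tool_pos: [0.4689, -0.1794, 0.1343]
eef_rot: [0.976, 0.216, 0.0, 0.0]
contact_force: [0.3, -0.9, 2.1]
opening: 0.267
finger_force: 30.0
```

```bash
python3 f.py && python3 look.py c && python3 - <<'E'
from h import *
# meter axis from side & lid check
d=np.load("pics/side_c.npy");K,T,_=cal("side");P=cloud("s",d,K,T)
m=(abs(P[...,2]-.017)<.008)&(P[...,0]>.3)&(P[...,0]<.64)&(P[...,1]>-.45)&(P[...,1]<-.265)
q=P[m];A=np.c_[q[:,:2]-q[:,:2].mean(0),np.ones(len(q))];print("lid",len(q),cv2.minAreaRect((q[:,:2]*1000).astype(np.float32)),np.linalg.lstsq(A,q[:,2],rcond=None)[0].round(4))
E
```

```text
[2.15 1.71 1.35 2.19 2.03 1.5 ] 1.822546741185949 0.1342859260919523 15.95 [ 0.46895444 -0.17939361  0.13427394]
[ 0.4689 -0.1794  0.1343] [0.9764 0.2162 0.     0.    ] [-0.48 -0.23  1.74]
tip est [ 0.4689 -0.1794  0.0323]
side [[268.1, 261.9], [268.0, 260.3], [267.5, 212.8]]
crop 238 231 60
wrist [[277.5, 207.6], [278.2, 209.3], [278.0, 309.3]]
crop 232 163 90
lid 1513 ((452.60589599609375, -345.10595703125), (143.30433654785156, 261.7412109375), 88.8602523803711) [ 0.     -0.0128  0.0175]
```

View pics/look_c.png

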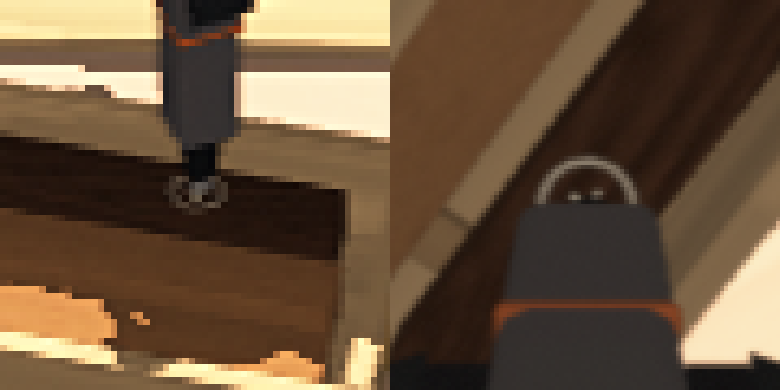

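The side crop shows the tip inside the ring at about (267.5,260), with the nose lowered onto it. Geometry puts the tip about 4.7 mm in, and the force reading about 5–6 mm. The meter is upright and the lid lies flat on the table at 17.5 mm. I'm handing in.

```bash
python3 -c "
from plant import r
print(r.finish_job())"
```

```text
the job is handed in; nothing more can be done
None
```

The job is handed in: the lid lies flat on the bare tabletop, and the arm is holding the meter upright with its tip inside the chalk ring, pushed in about 5 mm (roughly half-way) by my estimate, at about 16 s of the 61 s allowed.

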